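# Unstack the delivered kit into its holders

### The arm

A 6-joint arm with a two-finger parallel gripper is mounted at the origin on a cart in front of the work surface, level with it; the furniture and walls round the work are solid. World frame = base frame: x ahead of the robot, y to its left, z up, the work surface at z = 0. Lengths are in m, angles in rad, forces in N, time in s.
With the tool pointing down it reaches from about 0.325 to 0.775 m from the base axis. Payload 5.5 kg.
Tool frame: the origin (TCP) lies midway between the tips of the shut fingers; the grasp point (between the pads) lies 19 mm behind it; z points along the fingers, y is the line along which they close (so a half turn about z gives the same grasp; the last joint's range is limited). The gripper opens to 85 mm and grips with 20 to 120 N. Pads are 22 mm wide; open, the fingers measure 114 mm over their backs; the gripper's body (76 mm by 85 mm) begins 54 mm behind the grasp point. The pads swing forward as they close: fully open they stand 13 mm farther back than shut.
Start: joints at [-1.279, 0.091, 1.231, -0, 1.82, -0.057], TCP at [0.205, -0.564, 0.231] pointing down, gripper open.
Joint ranges: [-2.87, 2.87], [-0.86, 2.18], [0.17, 2.46], [-1.51, 4.65], [0.06, 2.69], [-2.65, 2.65]. Speed limits (rad/s): [2.57, 2.57, 3.01, 3.14, 3.14, 3.14].

### API

Orientations are given as a unit quaternion [x, y, z, w].
In Python, from workcell import r, vision, finish_job gives the robot as it stands.
- The arm moves only by the tool drive_tool, never from a script. Its argument "increments" is a list of rows, each an object of numbers: "dx", "dy", "dz": the shift along the tool's x, y, z as a fraction of full scale; "rx", "ry", "rz": the turn, a rotation vector about the tool's x, y, z as a fraction of full scale. In form: [{"dx": .., "dy": .., "dz": .., "rx": .., "ry": .., "rz": ..}, ...]. A call has 1 to 10 rows; each row is the pose to reach, as a shift and turn from the pose commanded when the call began, along the tool's axes at that moment; what a row does not reach only later rows make up. Full scale, the value 1, is 10 cm for a shift and 120 degrees for a turn. A row lasts 1/10 s, in which the tool goes at most 50 mm and 8.59 degrees, less where a joint would pass 70% of its speed; a pose out of reach is approached as far as the arm can. A call with a number of a shift or a turn outside -1 to 1 is refused whole. A call with a gripper value outside its range is refused whole. "jaw" is the closure, from -1 (fully open) to 1 (shut), set as the call begins (left out, the last holds). The fingers move at their own pace and stop on an object; the grip force is fixed at half the most. Time passes only in rows, so rows that repeat a pose let the fingers close. It gives the time, the measured TCP pose, the force, the opening and the grip force at its end, in the units of the state.
- r.sense(): the state, without advancing time (a new reading comes with each control period).
- vision.get_image(name): name is "side" or "top"; returns a dict with "color" (420x560x3 uint8, blue, green, red), "K" (3x3 intrinsics, pixels), "world_to_cam" (4x4, takes a point from world to camera coordinates). Camera axes: x right, y down, z forward; pixel columns grow to the right and rows downward; lengths in m; the calibration is good to about 2 mm. A picture is of the moment at which its call begins. There is no depth.
- finish_job(): hands the job in; it is judged then, once.
The state is a dict: "time": time; "joint_pos": joint angles; "qvel": joint speeds; "tau": joint torques, N m; "position": TCP position; "ee_rot": TCP orientation; "force": force on the tool from outside, world axes, zero at the start; "wrist_torque": the same for the moment, N m; "opening": finger opening in m; "grip_force": force on a finger pad.
Only numpy, scipy, OpenCV 4.12 (cv2) and the standard library are available. Lean on these libraries where they do the work, as an engineer would, in place of code of your own. Each camera call takes 0.05 s, during which the arm holds its last target. There are 200 camera calls.

### The job

A delivery has been left in one stack on the worktop: take it apart and set each thing gently into the holder made for it - the small pot in the round dish, the foam-lined tray between the corner brackets of the metal plate, the short carton in the shorter grey tray and the long carton in the long grey tray. Each must end upright and flat on its holder's floor, inside the rim or brackets and in line with it. Tip nothing over on the way, and leave the flask and the teal-capped bottle where they stand.

Things in the scene. Friction and masses are not known exactly. Their poses are not given: they have to be found in the camera images.
- long_carton: Long teal and white carton at the bottom of the stack, 70 x 156 x 84 mm (x, y, z), about 0.2 kg, closed and solid. It stands on the worktop, its long side pointing roughly away from the robot. A tall analyser stands close behind (front 0.69 m ahead of the robot base): keep clear of it. Origin: centre of the underside; x axis along the short side, y axis along the long side, z up.
- short_carton: Short teal and white carton, 68 x 89 x 62 mm (x, y, z), about 0.11 kg, closed and solid, lying on the long carton, nearly parallel to it. Origin: centre of the underside; x axis along the short side, y axis along the long side, z up.
- foam_tray: Small white rectangular tray with a pale foam insert, 52 x 85 x 22.6 mm (x, y, z), about 0.06 kg, rigid; walls 2 mm; the foam's top is 14.8 mm above the underside. It lies on the short carton and the pot stands in it. Origin: centre of the underside; x axis along the short side, y axis along the long side, z up.
- pot: Small white round pot with a white cap, 35 mm across, 50 mm tall, about 0.04 kg, standing on the foam of the foam-lined tray at the top of the stack. Origin: centre of the underside, z up.
- long_tray: Shallow grey moulded rectangular tray with a dark floor, open on top, fixed; inside 92 x 178 mm (x by y), walls 3 mm, floor 3 mm thick, rim 8 mm above the worktop. Holder for the long carton. Origin: centre of the underside; x axis along the short side, y axis along the long side, z up.
- short_tray: Shallow grey moulded rectangular tray with a dark floor, open on top, fixed; inside 90 x 111 mm (x by y), walls 3 mm, floor 3 mm thick, rim 8 mm above the worktop. Holder for the short carton. Origin: centre of the underside; x axis along the short side, y axis along the long side, z up.
- corner_plate: Flat bare-aluminium plate with an L-shaped bracket at each corner, fixed; 70 x 103 mm (x by y) between the brackets, plate 3 mm thick, brackets 3 mm thick, 12 mm high above the worktop and 16 to 18 mm long; the sides between them are open. Holder for the foam-lined tray. Origin: centre of the underside; x axis along the short side, y axis along the long side, z up.
- round_dish: Shallow round grey dish, fixed; inside 55 to 56 mm across, wall 3 mm, floor 3 mm thick, rim 8 mm above the worktop. Holder for the pot. Origin: centre of the underside, z up.
- flask: Small white conical flask, 64 mm across at the base, 78 mm tall, standing loose at the left end of the work. Leave it alone. Origin: centre of the underside.
- bottle_teal_1: White bottle with a teal cap, 37 mm across, 72 mm tall, standing loose at the right end of the work. Leave it alone. Origin: centre of the underside.

How it is judged:
At the end, for the whole second after the job is handed in: Each thing stands upright (0.05 rad), at rest, on its own holder's floor (within 3 mm), centred to 15 mm (cartons), 14 mm (foam tray) or 12 mm (pot), all but the pot in line with the holder to 0.26 rad, either way round; flask and teal-capped bottle within 30 mm of their starts (horizontal distance between long_carton and long_tray below 0.015 m and z of long_carton in the frame of long_tray between 0 and 0.006 m and angle between each of long_carton, short_carton, foam_tray, pot's own z axis and vertical below 0.05 rad and linear speed of each of long_carton, short_carton, foam_tray, pot below 0.02 m/s and angular speed of each of long_carton, short_carton, foam_tray, pot below 0.2 rad/s and angle between the x axis of long_carton and the x axis of long_tray, either way round below 0.26 rad and horizontal distance between short_carton and short_tray below 0.015 m and z of short_carton in the frame of short_tray between 0 and 0.006 m and angle between the x axis of short_carton and the x axis of short_tray, either way round below 0.26 rad and horizontal distance between foam_tray and corner_plate below 0.014 m and z of foam_tray in the frame of corner_plate between 0 and 0.006 m and angle between the x axis of foam_tray and the x axis of corner_plate, either way round below 0.26 rad and horizontal distance between pot and round_dish below 0.012 m and z of pot in the frame of round_dish between 0 and 0.006 m and distance of each of flask, bottle_teal_1 from where it was at the start of the episode below 0.03 m); the robot touches nothing.
It fails at once if one of the four things is tipped over (leans more than 0.6 rad) (angle between any of long_carton, short_carton, foam_tray, pot's own z axis and vertical above 0.6 rad).
It fails at once if a thing falls or is driven into its holder (faster than 0.6 m/s in the last 20 mm) ((horizontal distance between long_carton and long_tray below 0.03 m and z of long_carton in the frame of long_tray below 0.02 m and linear speed of long_carton above 0.6 m/s) or (horizontal distance between short_carton and short_tray below 0.03 m and z of short_carton in the frame of short_tray below 0.02 m and linear speed of short_carton above 0.6 m/s) or (horizontal distance between foam_tray and corner_plate below 0.03 m and z of foam_tray in the frame of corner_plate below 0.02 m and linear speed of foam_tray above 0.6 m/s) or (horizontal distance between pot and round_dish below 0.03 m and z of pot in the frame of round_dish below 0.02 m and linear speed of pot above 0.6 m/s)).
It fails at once if the flask or the teal-capped bottle is shifted more than 30 mm (distance of any of flask, bottle_teal_1 from where it was at the start of the episode above 0.03 m).
It also fails if it takes over 115 s, if anything falls off the work surface, if the arm or the gripper's body presses on something with over 40 N, if the wrist force passes 120 N, or if a joint passes its speed limit or range.

## Working session

There is one attempt and no reset: what is moved stays moved. The work goes in short steps, Python scripts to look and compute and a tool call to move; the robot and the scene stay as the last step left them, time stands still between calls to the robot, and variables do not carry over. Pictures are saved under pics/ and viewed, at most 17 in all, crops included, and the job is handed in when it is done.

Besides the shell and the picture viewer there is one more tool, called after ">>>" in YAML: its name, and indented under it one key for each argument. drive_tool: Moves the arm, as the interface text tells. Its arguments: {"type":"object","properties":{"increments":{"type":"array","items":{"type":"object","properties":{"dx":{"type":"number"},"dy":{"type":"number"},"dz":{"type":"number"},"rx":{"type":"number"},"ry":{"type":"number"},"rz":{"type":"number"}}}},"jaw":{"type":"number"}},"required":["increments"]}

```bash
mkdir -p pics; ls; python3 - <<'E'
from workcell import r, vision
import cv2,numpy as np,pickle
for n in("top","side"):
    d=vision.get_image(n); cv2.imwrite(f"pics/{n}0.png",d["color"]); pickle.dump(d,open(f"{n}0.pkl","wb"))
    print(n,d["K"].tolist(),np.round(d["world_to_cam"],4).tolist())
s=r.sense(); print(s)
E
```

```text
pics
top [[422.68077888846614, 0.0, 278.8026428226996], [0.0, 422.68077888846614, 217.08770041398478], [0.0, 0.0, 1.0]] [[-0.0192, -0.9998, -0.0068, -0.016], [-0.9892, 0.02, -0.1453, 0.6149], [0.1454, 0.004, -0.9894, 1.2241], [0.0, 0.0, 0.0, 1.0]]
side [[425.5835067505233, 0.0, 278.03710243141205], [0.0, 425.5835067505233, 204.09101766814504], [0.0, 0.0, 1.0]] [[0.993, -0.1166, -0.0166, -0.6204], [-0.0587, -0.3674, -0.9282, 0.1517], [0.1021, 0.9227, -0.3717, 1.4967], [0.0, 0.0, 0.0, 1.0]]
{'time': 0.1, 'joint_pos': array([-1.27868059e+00,  9.18057847e-02,  1.23180690e+00,  7.44984739e-06,
        1.81977299e+00, -5.66759459e-02]), 'qvel': array([ 0.00035707, -0.00125559, -0.00231619,  0.00056852,  0.00042091,
       -0.00095933]), 'tau': array([ 3.45023800e-03, -4.60217750e+01, -4.19217861e+01,  7.52696747e-05,
        1.05933155e-02,  7.19614832e-06]), 'position': array([ 0.20499847, -0.56362311,  0.23022723]), 'ee_rot': array([ 9.84830993e-01,  1.73514008e-01, -1.01707467e-04, -8.90728384e-04]), 'force': array([ 0.85018796,  0.03722185, -0.1814635 ]), 'wrist_torque': array([ 0.00721364,  0.00290376, -0.00080567]), 'grip_force': 0.0, 'opening': 0.08529928629565038}
```

View pics/top0.png

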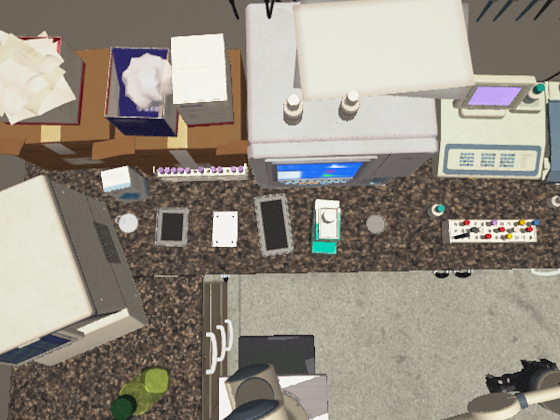

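View pics/side0.png

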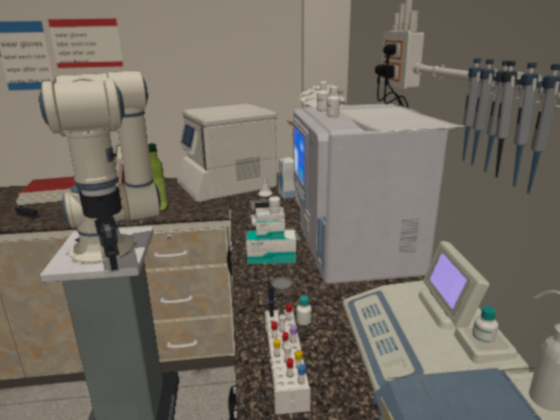

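The top view shows, left to right: flask (128,223), short tray (172,227), corner plate (224,229), long tray (273,224), stack (326,225), dish (375,224) and bottle (437,210). In the side view the stack is at about (270,230). I'll zoom in on both.

```bash
python3 - <<'E'
import cv2
a=cv2.imread("pics/top0.png")[185:265,100:300]; b=cv2.imread("pics/top0.png")[185:265,290:460]
a=cv2.resize(a,None,fx=4,fy=4,interpolation=2);b=cv2.resize(cv2.imread("pics/top0.png")[190:260,295:395],None,fx=8,fy=8,interpolation=2)
cv2.imwrite("pics/a.png",a);cv2.imwrite("pics/b.png",b)
c=cv2.imread("pics/side0.png")[180:300,235:335];cv2.imwrite("pics/c.png",cv2.resize(c,None,fx=5,fy=5,interpolation=2))
E
```

```text
(no output)
```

View pics/a.png

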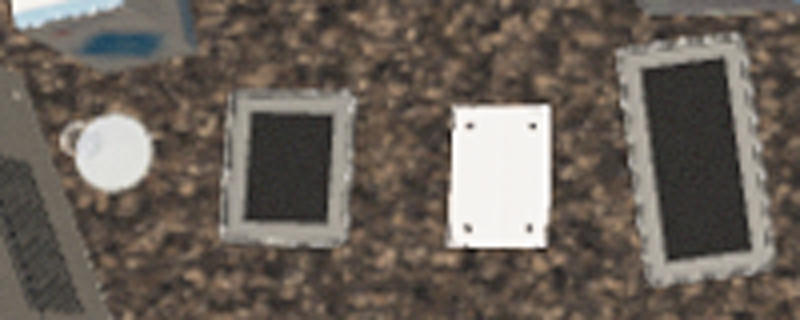

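View pics/b.png

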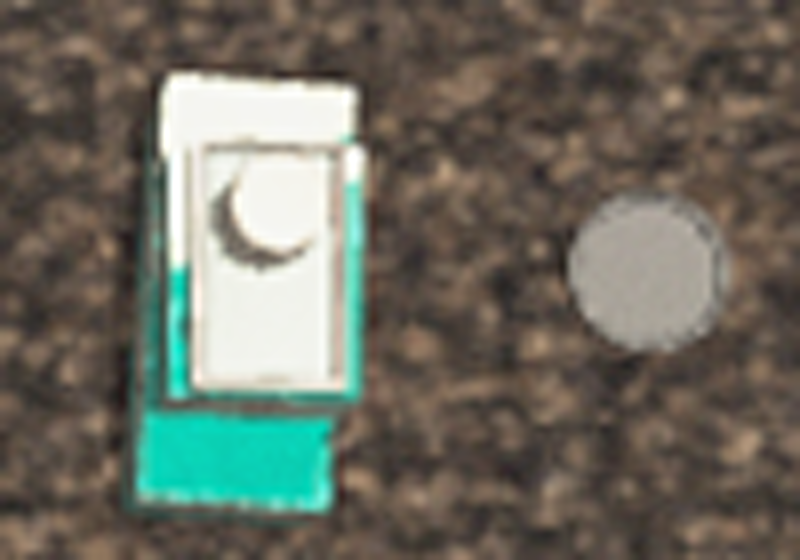

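View pics/c.png

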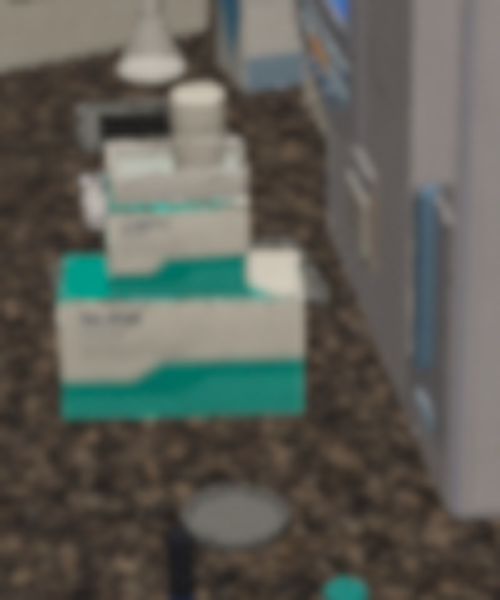

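The crops show the dark floors of both trays, the white plate, the grey dish at about (376,224), the pot cap at about (329,216) and the foam tray's rim. The short and long carton edges can be made out below it. Next I'll measure them.

```bash
cat > h.py <<'E'
import numpy as np,cv2
def cast(d,uv,z):
    K=d["K"];T=d["world_to_cam"];R=T[:3,:3];c=-R.T@T[:3,3]
    uv=np.atleast_2d(np.float64(uv));v=(R.T@np.linalg.inv(K)@np.c_[uv,np.ones(len(uv))].T).T
    return (c+v*((z-c[2])/v[:,2:]))[:,:2]
def rect(d,mask,z):
    cs,_=cv2.findContours(mask.astype(np.uint8),0,1); c=max(cs,key=cv2.contourArea)[:,0]
    return rectw(cast(d,c,z))
def rectw(p):
    (cx,cy),(w,h),a=cv2.minAreaRect(np.float32(p*1000))
    a=a if w>h else a+90        # direction of the long side
    a=(a+90)%180-90
    return np.round([cx,cy,max(w,h),min(w,h),a],1)
def box(u0,u1,v0,v1):
    m=np.zeros((420,560),bool);m[v0:v1,u0:u1]=1;return m
E
python3 - <<'E'
import pickle,numpy as np,cv2
from h import *
d=pickle.load(open("top0.pkl","rb"));im=d["color"].astype(int);hsv=cv2.cvtColor(d["color"],40);g=im.max(2);S=hsv[...,1]
op=lambda m:cv2.morphologyEx(m.astype(np.uint8),cv2.MORPH_OPEN,np.ones((3,3)))
dark=g<60; white=im.min(2)>180
grey=(S<50)&(g>95)
print("short floor",rect(d,op(dark&box(158,188,205,245)),.003),"outer",rect(d,op((grey|dark)&box(150,192,200,250)),.008))
print("long floor",rect(d,op(dark&box(255,292,195,255)),.003),"outer",rect(d,op((grey|dark)&box(250,300,190,258)),.008))
print("plate",rect(d,op(white&box(205,245,205,252)),.005))
print("dish",rect(d,op(grey&box(362,392,208,242)),.008))
B=lambda u,v:[295+(u+.5)/8-.5,190+(v+.5)/8-.5]
print("pot",cast(d,B(276,205),.2108)*1000)
print("tray",rectw(cast(d,[B(193,146),B(350,148),B(350,392),B(190,388)],.1686)))
print("shortc",rectw(cast(d,[B(165,140),B(364,146),B(360,402),B(163,400)],.146)))
print("longc",rectw(cast(d,[B(166,76),B(358,86),B(330,510),B(137,500)],.084)))
E
```

```text
short floor [598.  303.6  78.   61.5  -1.2] outer [596.3 304.3 124.4 100.6  -1.5]
long floor [598.9 -11.6 148.4  62.8   6.9] outer [598.6 -10.2 190.3 106.4   6.7]
plate [586.9 141.4 105.7  74.3  -1.1]
dish [ 593.9 -325.3   59.3   58.5   -2.8]
pot [[ 592.45898109 -159.84083907]]
tray [ 577.4 -162.1   83.    53.6   -2.3]
shortc [ 578.8 -161.9   90.2   68.8   -2.9]
longc [ 580.  -163.5  157.1   70.1   -5.7]
```

>>> drive_tool:
  increments:
    - {"dz": -0.3, "rz": 0.06}
    - {"dz": -0.6, "rz": 0.12}
    - {"dz": -0.7, "rz": 0.19}
    - {"dz": -0.7, "rz": 0.19}
    - {"dz": -0.7, "rz": 0.19}
  jaw: -1

```text
invalid input at $.increments[0]: expected keys dx, dy, dz, rx, ry, rz
```

```bash
cat > plan.py <<'E'
import sys,numpy as np
from workcell import r
from scipy.spatial.transform import Rotation as R
s=r.sense();M=R.from_quat(s["ee_rot"]);m=M.as_matrix()
print("t",round(s["time"],2),"pos",np.round(s["position"],4),"yaw",round(np.degrees(np.arctan2(m[1,0],m[0,0])),2),"tilt",round(np.degrees(np.arccos(-m[2,2])),2),"open",round(s["opening"],4),"F",np.round(s["force"],1),s["grip_force"])
# args: x y z yaw(deg) triples -> tool-axes increments (full scale units) from the present pose
a=list(map(float,sys.argv[1:]))
for i in range(0,len(a),4):
    x,y,z,w=a[i:i+4]; d=m.T@(np.array([x,y,z])-s["position"])*10
    g=R.from_euler("ZX",[w,180],degrees=True); rv=(M.inv()*g).as_rotvec(degrees=True)/120
    print("d",np.round(d,3),"r",np.round(rv,3))
E
python3 plan.py .592 -.160 .30 -2.8
```

```text
t 0.1 pos [ 0.205  -0.5636  0.2302] yaw 19.98 tilt 0.1 open 0.0853 F [ 0.9  0.  -0.2] 0.0
d [ 5.017 -2.472 -0.693] r [-0.001  0.     0.19 ]
```

>>> drive_tool:
  increments:
    - {"dx": 0, "dy": 0, "dz": -0.3, "rx": 0, "ry": 0, "rz": 0.06}
    - {"dx": 0, "dy": 0, "dz": -0.6, "rx": 0, "ry": 0, "rz": 0.12}
    - {"dx": 0, "dy": 0, "dz": -0.7, "rx": 0, "ry": 0, "rz": 0.19}
    - {"dx": 0, "dy": 0, "dz": -0.7, "rx": 0, "ry": 0, "rz": 0.19}
    - {"dx": 0, "dy": 0, "dz": -0.7, "rx": 0, "ry": 0, "rz": 0.19}
  jaw: -1

```text
time: 0.6
position: [0.2051, -0.5638, 0.3002]
ee_rot: [1.0, -0.023, -0.0, -0.001]
force: [-0.6, 0.7, -1.0]
opening: 0.0849
grip_force: 0.0
```

>>> drive_tool:
  increments:
    - {"dx": 0.24, "dy": -0.28, "dz": 0, "rx": 0, "ry": 0, "rz": 0}
    - {"dx": 0.48, "dy": -0.56, "dz": 0, "rx": 0, "ry": 0, "rz": 0}
    - {"dx": 0.73, "dy": -0.84, "dz": 0, "rx": 0, "ry": 0, "rz": 0}

```text
time: 0.9
position: [0.2824, -0.4824, 0.2989]
ee_rot: [1.0, -0.023, -0.001, -0.002]
force: [0.1, -0.3, -0.0]
opening: 0.0857
grip_force: 0.0
```

>>> drive_tool:
  increments:
    - {"dx": 0.24, "dy": -0.28, "dz": 0, "rx": 0, "ry": 0, "rz": 0}
    - {"dx": 0.48, "dy": -0.56, "dz": 0, "rx": 0, "ry": 0, "rz": 0}
    - {"dx": 0.73, "dy": -0.84, "dz": 0, "rx": 0, "ry": 0, "rz": 0}

```text
time: 1.2
position: [0.3597, -0.4018, 0.2992]
ee_rot: [1.0, -0.023, -0.001, -0.001]
force: [0.7, 0.0, -0.4]
opening: 0.0853
grip_force: 0.0
```

>>> drive_tool:
  increments:
    - {"dx": 0.24, "dy": -0.28, "dz": 0, "rx": 0, "ry": 0, "rz": 0}
    - {"dx": 0.48, "dy": -0.56, "dz": 0, "rx": 0, "ry": 0, "rz": 0}
    - {"dx": 0.73, "dy": -0.84, "dz": 0, "rx": 0, "ry": 0, "rz": 0}

```text
time: 1.5
position: [0.4367, -0.3215, 0.2992]
ee_rot: [1.0, -0.023, -0.001, -0.001]
force: [-0.0, -0.2, -0.3]
opening: 0.0852
grip_force: 0.0
```

```bash
python3 plan.py .592 -.160 .30 -2.8
```

```text
t 1.5 pos [ 0.4367 -0.3215  0.2992] yaw -2.61 tilt 0.18 open 0.0852 F [-0.  -0.2 -0.3] 0.0
d [ 1.478 -1.684 -0.009] r [-0.001  0.001  0.002]
```

>>> drive_tool:
  increments:
    - {"dx": 0.24, "dy": -0.28, "dz": 0, "rx": 0, "ry": 0, "rz": 0}
    - {"dx": 0.48, "dy": -0.56, "dz": 0, "rx": 0, "ry": 0, "rz": 0}
    - {"dx": 0.73, "dy": -0.84, "dz": 0, "rx": 0, "ry": 0, "rz": 0}

```text
time: 1.8
position: [0.5137, -0.2412, 0.2992]
ee_rot: [1.0, -0.023, -0.001, -0.001]
force: [0.5, -0.8, -0.3]
opening: 0.0854
grip_force: 0.0
```

>>> drive_tool:
  increments:
    - {"dx": 0.24, "dy": -0.28, "dz": 0, "rx": 0, "ry": 0, "rz": 0}
    - {"dx": 0.48, "dy": -0.56, "dz": 0, "rx": 0, "ry": 0, "rz": 0}
    - {"dx": 0.74, "dy": -0.84, "dz": 0, "rx": 0, "ry": 0, "rz": 0}
    - {"dx": 0.74, "dy": -0.84, "dz": 0, "rx": 0, "ry": 0, "rz": 0}
    - {"dx": 0.74, "dy": -0.84, "dz": 0.2, "rx": 0, "ry": 0, "rz": 0}
    - {"dx": 0.74, "dy": -0.84, "dz": 0.4, "rx": 0, "ry": 0, "rz": 0}
    - {"dx": 0.74, "dy": -0.84, "dz": 0.5, "rx": 0, "ry": 0, "rz": 0}
    - {"dx": 0.74, "dy": -0.84, "dz": 0.5, "rx": 0, "ry": 0, "rz": 0}

```text
time: 2.6
position: [0.5901, -0.1626, 0.2481]
ee_rot: [1.0, -0.024, -0.003, -0.001]
force: [-0.6, -0.1, -0.5]
opening: 0.0851
grip_force: 0.0
```

```bash
python3 plan.py .592 -.160 .178 -2.8; python3 - <<'E'
from workcell import vision
import cv2
a=vision.get_image("side")["color"][160:270,225:325];b=vision.get_image("top")["color"][180:270,280:380]
cv2.imwrite("pics/d.png",cv2.resize(cv2.vconcat([a]),None,fx=5,fy=5))
E
```

```text
t 2.6 pos [ 0.5901 -0.1626  0.2481] yaw -2.77 tilt 0.31 open 0.0851 F [-0.6 -0.1 -0.5] 0.0
d [ 0.022 -0.026  0.701] r [-0.001  0.002  0.   ]
```

View pics/d.png

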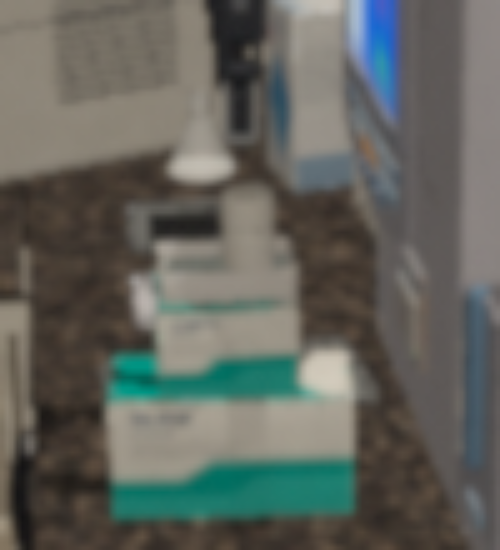

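The side view shows the finger above the pot (crop 240 against 248), so it lines up once I add the 2 mm correction. I'll descend and grip the pot.

>>> drive_tool:
  increments:
    - {"dx": 0.02, "dy": -0.03, "dz": 0.2, "rx": 0, "ry": 0, "rz": 0}
    - {"dx": 0.02, "dy": -0.03, "dz": 0.4, "rx": 0, "ry": 0, "rz": 0}
    - {"dx": 0.02, "dy": -0.03, "dz": 0.55, "rx": 0, "ry": 0, "rz": 0}
    - {"dx": 0.02, "dy": -0.03, "dz": 0.7, "rx": 0, "ry": 0, "rz": 0}
    - {"dx": 0.02, "dy": -0.03, "dz": 0.7, "rx": 0, "ry": 0, "rz": 0}

```text
time: 3.2
position: [0.5926, -0.1594, 0.1789]
ee_rot: [1.0, -0.025, -0.002, -0.001]
force: [-0.6, 0.5, -1.0]
opening: 0.0851
grip_force: 0.0
```

>>> drive_tool:
  increments:
    - {"dx": 0, "dy": 0, "dz": 0, "rx": 0, "ry": 0, "rz": 0}
    - {"dx": 0, "dy": 0, "dz": 0, "rx": 0, "ry": 0, "rz": 0}
    - {"dx": 0, "dy": 0, "dz": 0, "rx": 0, "ry": 0, "rz": 0}
    - {"dx": 0, "dy": 0, "dz": 0, "rx": 0, "ry": 0, "rz": 0}
    - {"dx": 0, "dy": 0, "dz": 0, "rx": 0, "ry": 0, "rz": 0}
    - {"dx": 0, "dy": 0, "dz": 0, "rx": 0, "ry": 0, "rz": 0}
    - {"dx": 0, "dy": 0, "dz": 0, "rx": 0, "ry": 0, "rz": 0}
    - {"dx": 0, "dy": 0, "dz": 0, "rx": 0, "ry": 0, "rz": 0}
    - {"dx": 0, "dy": 0, "dz": 0, "rx": 0, "ry": 0, "rz": 0}
    - {"dx": 0, "dy": 0, "dz": 0, "rx": 0, "ry": 0, "rz": 0}
  jaw: 1

```text
time: 4.2
position: [0.5939, -0.1596, 0.1827]
ee_rot: [1.0, -0.025, 0.001, 0.0]
force: [0.9, -0.7, 6.0]
opening: 0.0333
grip_force: 59.9
```

>>> drive_tool:
  increments:
    - {"dx": 0, "dy": 0, "dz": -0.1, "rx": 0, "ry": 0, "rz": 0}
    - {"dx": 0, "dy": 0, "dz": -0.25, "rx": 0, "ry": 0, "rz": 0}
    - {"dx": 0, "dy": 0, "dz": -0.4, "rx": 0, "ry": 0, "rz": 0}
    - {"dx": 0, "dy": 0, "dz": -0.5, "rx": 0, "ry": 0, "rz": 0}
    - {"dx": 0, "dy": 0, "dz": -0.5, "rx": 0, "ry": 0, "rz": 0}

```text
time: 4.7
position: [0.5942, -0.1597, 0.2343]
ee_rot: [1.0, -0.025, 0.002, 0.001]
force: [-0.4, -0.1, 0.3]
opening: 0.0331
grip_force: 59.6
```

```bash
python3 plan.py .594 -.325 .178 -2.8; python3 - <<'E'
from workcell import vision
import cv2
a=vision.get_image("side")["color"][160:270,225:325]
cv2.imwrite("pics/e.png",cv2.resize(a,None,fx=5,fy=5))
E
```

```text
t 4.7 pos [ 0.5942 -0.1597  0.2343] yaw -2.82 tilt 0.25 open 0.0331 F [-0.4 -0.1  0.3] 59.58295812830329
d [0.077 1.65  0.566] r [ 0.001 -0.002 -0.   ]
```

View pics/e.png

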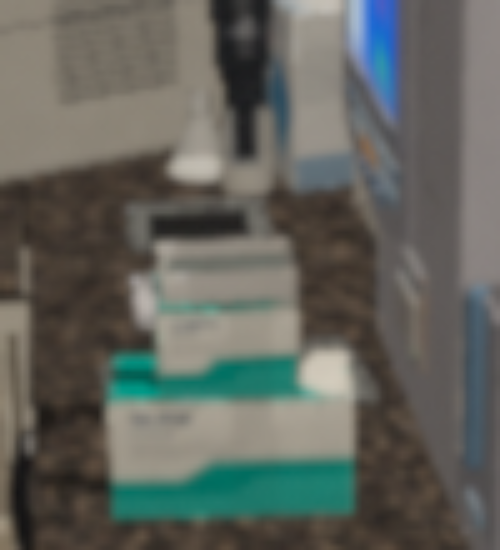

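The pot is held upright. I'll carry it over to the dish.

>>> drive_tool:
  increments:
    - {"dx": 0.02, "dy": 0.2, "dz": 0, "rx": 0, "ry": 0, "rz": 0}
    - {"dx": 0.04, "dy": 0.45, "dz": 0, "rx": 0, "ry": 0, "rz": 0}
    - {"dx": 0.05, "dy": 0.7, "dz": 0, "rx": 0, "ry": 0, "rz": 0}
    - {"dx": 0.05, "dy": 0.9, "dz": 0, "rx": 0, "ry": 0, "rz": 0}
    - {"dx": 0.05, "dy": 0.9, "dz": 0, "rx": 0, "ry": 0, "rz": 0}

```text
time: 5.25
position: [0.5933, -0.2521, 0.2299]
ee_rot: [1.0, -0.026, -0.001, -0.0]
force: [-0.9, 0.2, -0.6]
opening: 0.0331
grip_force: 59.6
```

>>> drive_tool:
  increments:
    - {"dx": 0.02, "dy": 0.2, "dz": 0, "rx": 0, "ry": 0, "rz": 0}
    - {"dx": 0.04, "dy": 0.45, "dz": 0, "rx": 0, "ry": 0, "rz": 0}
    - {"dx": 0.05, "dy": 0.65, "dz": 0, "rx": 0, "ry": 0, "rz": 0}
    - {"dx": 0.05, "dy": 0.75, "dz": 0, "rx": 0, "ry": 0, "rz": 0}
    - {"dx": 0.05, "dy": 0.75, "dz": 0.2, "rx": 0, "ry": 0, "rz": 0}
    - {"dx": 0.05, "dy": 0.75, "dz": 0.5, "rx": 0, "ry": 0, "rz": 0}
    - {"dx": 0.05, "dy": 0.75, "dz": 0.8, "rx": 0, "ry": 0, "rz": 0}
    - {"dx": 0.05, "dy": 0.75, "dz": 0.95, "rx": 0, "ry": 0, "rz": 0}
    - {"dx": 0.05, "dy": 0.75, "dz": 0.95, "rx": 0, "ry": 0, "rz": 0}

```text
time: 6.15
position: [0.5942, -0.3237, 0.1329]
ee_rot: [1.0, -0.024, -0.002, -0.002]
force: [-0.5, 1.1, -1.3]
opening: 0.0328
grip_force: 59.7
```

```bash
python3 plan.py .596 -.325 .035 -2.8;python3 - <<'E'
from workcell import vision
import cv2,pickle
a=vision.get_image("side")["color"][150:300,200:340];pickle.dump(vision.get_image("top"),open("top1.pkl","wb"))
cv2.imwrite("pics/f.png",cv2.resize(a,None,fx=4,fy=4))
E
```

```text
t 6.15 pos [ 0.5942 -0.3237  0.1329] yaw -2.79 tilt 0.33 open 0.0328 F [-0.5  1.1 -1.3] 59.652943443506956
d [0.023 0.015 0.978] r [-0.001  0.002  0.   ]
```

View pics/f.png

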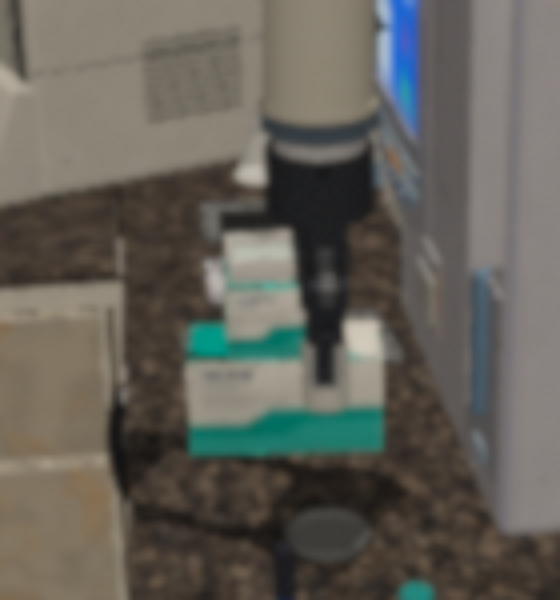

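The pot (crop 325,385) hangs over the dish (328,533). I'll lower it.

>>> drive_tool:
  increments:
    - {"dx": 0.02, "dy": 0.01, "dz": 0.2, "rx": 0, "ry": 0, "rz": 0}
    - {"dx": 0.02, "dy": 0.01, "dz": 0.45, "rx": 0, "ry": 0, "rz": 0}
    - {"dx": 0.02, "dy": 0.01, "dz": 0.7, "rx": 0, "ry": 0, "rz": 0}
    - {"dx": 0.02, "dy": 0.01, "dz": 0.85, "rx": 0, "ry": 0, "rz": 0}
    - {"dx": 0.02, "dy": 0.01, "dz": 0.95, "rx": 0, "ry": 0, "rz": 0}
    - {"dx": 0.02, "dy": 0.01, "dz": 0.98, "rx": 0, "ry": 0, "rz": 0}
    - {"dx": 0.02, "dy": 0.01, "dz": 0.98, "rx": 0, "ry": 0, "rz": 0}

```text
time: 6.95
position: [0.5976, -0.3261, 0.0392]
ee_rot: [1.0, -0.025, 0.0, 0.0]
force: [0.1, -0.0, -0.3]
opening: 0.033
grip_force: 59.6
```

>>> drive_tool:
  increments:
    - {"dx": 0, "dy": 0, "dz": 0.03, "rx": 0, "ry": 0, "rz": 0}
    - {"dx": 0, "dy": 0, "dz": 0.05, "rx": 0, "ry": 0, "rz": 0}
    - {"dx": 0, "dy": 0, "dz": 0.06, "rx": 0, "ry": 0, "rz": 0}
    - {"dx": 0, "dy": 0, "dz": 0.06, "rx": 0, "ry": 0, "rz": 0}

```text
time: 7.35
position: [0.5972, -0.3259, 0.0323]
ee_rot: [1.0, -0.025, 0.0, 0.0]
force: [-0.2, -0.2, -0.9]
opening: 0.033
grip_force: 59.6
```

>>> drive_tool:
  increments:
    - {"dx": 0, "dy": 0, "dz": 0.01, "rx": 0, "ry": 0, "rz": 0}
    - {"dx": 0, "dy": 0, "dz": 0.02, "rx": 0, "ry": 0, "rz": 0}
    - {"dx": 0, "dy": 0, "dz": 0.03, "rx": 0, "ry": 0, "rz": 0}
    - {"dx": 0, "dy": 0, "dz": 0.03, "rx": 0, "ry": 0, "rz": 0}

```text
time: 7.75
position: [0.5971, -0.3258, 0.029]
ee_rot: [1.0, -0.025, -0.0, -0.0]
force: [-0.7, 0.6, -0.4]
opening: 0.0329
grip_force: 59.6
```

>>> drive_tool:
  increments:
    - {"dx": 0, "dy": 0, "dz": 0.01, "rx": 0, "ry": 0, "rz": 0}
    - {"dx": 0, "dy": 0, "dz": 0.02, "rx": 0, "ry": 0, "rz": 0}
    - {"dx": 0, "dy": 0, "dz": 0.03, "rx": 0, "ry": 0, "rz": 0}
    - {"dx": 0, "dy": 0, "dz": 0.03, "rx": 0, "ry": 0, "rz": 0}

```text
time: 8.15
position: [0.5971, -0.3258, 0.026]
ee_rot: [1.0, -0.025, -0.0, -0.0]
force: [-0.2, 1.5, -0.5]
opening: 0.0329
grip_force: 59.6
```

>>> drive_tool:
  increments:
    - {"dx": 0, "dy": 0, "dz": 0.01, "rx": 0, "ry": 0, "rz": 0}
    - {"dx": 0, "dy": 0, "dz": 0.02, "rx": 0, "ry": 0, "rz": 0}
    - {"dx": 0, "dy": 0, "dz": 0.02, "rx": 0, "ry": 0, "rz": 0}

```text
time: 8.45
position: [0.5973, -0.3259, 0.0249]
ee_rot: [1.0, -0.025, 0.0, 0.0]
force: [-1.1, 0.6, 2.7]
opening: 0.0328
grip_force: 59.9
```

>>> drive_tool:
  increments:
    - {"dx": 0, "dy": 0, "dz": 0, "rx": 0, "ry": 0, "rz": 0}
    - {"dx": 0, "dy": 0, "dz": 0, "rx": 0, "ry": 0, "rz": 0}
    - {"dx": 0, "dy": 0, "dz": 0, "rx": 0, "ry": 0, "rz": 0}
    - {"dx": 0, "dy": 0, "dz": 0, "rx": 0, "ry": 0, "rz": 0}
    - {"dx": 0, "dy": 0, "dz": 0, "rx": 0, "ry": 0, "rz": 0}
    - {"dx": 0, "dy": 0, "dz": -0.1, "rx": 0, "ry": 0, "rz": 0}
    - {"dx": 0, "dy": 0, "dz": -0.3, "rx": 0, "ry": 0, "rz": 0}
    - {"dx": 0, "dy": 0, "dz": -0.6, "rx": 0, "ry": 0, "rz": 0}
    - {"dx": 0, "dy": 0, "dz": -0.98, "rx": 0, "ry": 0, "rz": 0}
  jaw: -1

```text
time: 9.35
position: [0.5964, -0.3254, 0.1221]
ee_rot: [1.0, -0.025, -0.001, -0.001]
force: [0.6, 0.5, 1.1]
opening: 0.0855
grip_force: 0.0
```

>>> drive_tool:
  increments:
    - {"dx": 0, "dy": 0, "dz": -0.4, "rx": 0, "ry": 0, "rz": 0}
    - {"dx": 0, "dy": 0, "dz": -0.8, "rx": 0, "ry": 0, "rz": 0}
    - {"dx": 0, "dy": 0, "dz": -1, "rx": 0, "ry": 0, "rz": 0}
    - {"dx": 0, "dy": 0, "dz": -1, "rx": 0, "ry": 0, "rz": 0}

```text
time: 9.75
position: [0.5983, -0.3265, 0.2288]
ee_rot: [1.0, -0.025, 0.004, 0.002]
force: [0.3, 0.1, 0.3]
opening: 0.0855
grip_force: 0.0
```

```bash
python3 plan.py .577 -.162 .225 -2.5 .577 -.162 .151 -2.5;python3 - <<'E'
from workcell import vision
import cv2,pickle
S=vision.get_image("side")["color"];d=vision.get_image("top");pickle.dump(d,open("top2.pkl","wb"))
a=cv2.resize(S[180:300,230:330],(400,480));b=cv2.resize(d["color"][185:265,295:395],(400,320));b=cv2.copyMakeBorder(b,0,160,0,0,0)
cv2.imwrite("pics/g.png",cv2.hconcat([a,b]))
E
```

```text
t 9.75 pos [ 0.5983 -0.3265  0.2288] yaw -2.81 tilt 0.53 open 0.0855 F [0.3 0.1 0.3] 0.0
d [-0.294 -1.633  0.028] r [ 0.002 -0.004 -0.003]
d [-0.3   -1.636  0.768] r [ 0.002 -0.004 -0.003]
```

View pics/g.png

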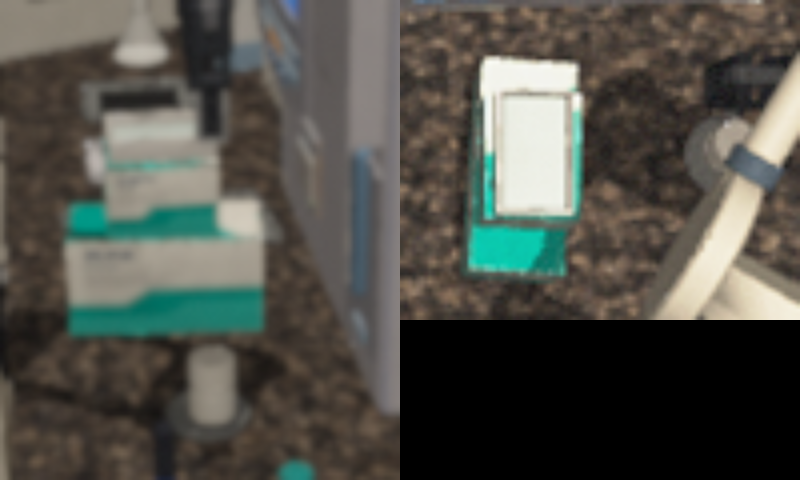

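The pot stands upright in the dish, and the stack hasn't moved. The foam tray is next.

>>> drive_tool:
  increments:
    - {"dx": -0.07, "dy": -0.4, "dz": 0, "rx": 0, "ry": 0, "rz": 0}
    - {"dx": -0.15, "dy": -0.82, "dz": 0, "rx": 0, "ry": 0, "rz": 0}

```text
time: 10.05
position: [0.5851, -0.243, 0.2183]
ee_rot: [1.0, -0.026, -0.003, -0.001]
force: [1.3, 0.3, 0.3]
opening: 0.0854
grip_force: 0.0
```

>>> drive_tool:
  increments:
    - {"dx": -0.07, "dy": -0.4, "dz": 0, "rx": 0, "ry": 0, "rz": 0}
    - {"dx": -0.14, "dy": -0.82, "dz": 0, "rx": 0, "ry": 0, "rz": 0}
    - {"dx": -0.14, "dy": -0.82, "dz": 0, "rx": 0, "ry": 0, "rz": 0}
    - {"dx": -0.14, "dy": -0.82, "dz": 0.2, "rx": 0, "ry": 0, "rz": 0}
    - {"dx": -0.14, "dy": -0.82, "dz": 0.4, "rx": 0, "ry": 0, "rz": 0}
    - {"dx": -0.14, "dy": -0.82, "dz": 0.5, "rx": 0, "ry": 0, "rz": 0}
    - {"dx": -0.14, "dy": -0.82, "dz": 0.5, "rx": 0, "ry": 0, "rz": 0}
    - {"dx": -0.14, "dy": -0.82, "dz": 0.5, "rx": 0, "ry": 0, "rz": 0}

```text
time: 10.85
position: [0.5761, -0.161, 0.172]
ee_rot: [1.0, -0.025, -0.0, -0.0]
force: [-0.2, 0.3, -0.4]
opening: 0.0855
grip_force: 0.0
```

```bash
python3 plan.py .577 -.162 .150 -2.5
```

```text
t 10.85 pos [ 0.5761 -0.161   0.172 ] yaw -2.84 tilt 0.06 open 0.0855 F [-0.2  0.3 -0.4] 0.0
d [0.009 0.01  0.22 ] r [-0.     0.    -0.003]
```

>>> drive_tool:
  increments:
    - {"dx": 0.01, "dy": 0.01, "dz": 0.1, "rx": 0, "ry": 0, "rz": 0}
    - {"dx": 0.01, "dy": 0.01, "dz": 0.18, "rx": 0, "ry": 0, "rz": 0}
    - {"dx": 0.01, "dy": 0.01, "dz": 0.22, "rx": 0, "ry": 0, "rz": 0}
    - {"dx": 0.01, "dy": 0.01, "dz": 0.22, "rx": 0, "ry": 0, "rz": 0}
    - {"dx": 0.01, "dy": 0.01, "dz": 0.22, "rx": 0, "ry": 0, "rz": 0}

```text
time: 11.35
position: [0.5773, -0.1616, 0.1503]
ee_rot: [1.0, -0.025, 0.0, -0.0]
force: [0.2, 0.4, 0.2]
opening: 0.0855
grip_force: 0.0
```

>>> drive_tool:
  increments:
    - {"dx": 0, "dy": 0, "dz": 0, "rx": 0, "ry": 0, "rz": 0}
    - {"dx": 0, "dy": 0, "dz": 0, "rx": 0, "ry": 0, "rz": 0}
    - {"dx": 0, "dy": 0, "dz": 0, "rx": 0, "ry": 0, "rz": 0}
    - {"dx": 0, "dy": 0, "dz": 0, "rx": 0, "ry": 0, "rz": 0}
    - {"dx": 0, "dy": 0, "dz": 0, "rx": 0, "ry": 0, "rz": 0}
    - {"dx": 0, "dy": 0, "dz": 0, "rx": 0, "ry": 0, "rz": 0}
    - {"dx": 0, "dy": 0, "dz": 0, "rx": 0, "ry": 0, "rz": 0}
    - {"dx": 0, "dy": 0, "dz": 0, "rx": 0, "ry": 0, "rz": 0}
  jaw: 1

```text
time: 12.15
position: [0.5776, -0.1618, 0.1511]
ee_rot: [1.0, -0.025, 0.001, 0.0]
force: [-0.4, -0.1, 5.7]
opening: 0.0504
grip_force: 64.2
```

>>> drive_tool:
  increments:
    - {"dx": 0, "dy": 0, "dz": -0.05, "rx": 0, "ry": 0, "rz": 0}
    - {"dx": 0, "dy": 0, "dz": -0.15, "rx": 0, "ry": 0, "rz": 0}
    - {"dx": 0, "dy": 0, "dz": -0.25, "rx": 0, "ry": 0, "rz": 0}
    - {"dx": 0, "dy": 0, "dz": -0.35, "rx": 0, "ry": 0, "rz": 0}
    - {"dx": 0, "dy": 0, "dz": -0.4, "rx": 0, "ry": 0, "rz": 0}
    - {"dx": 0, "dy": 0, "dz": -0.4, "rx": 0, "ry": 0, "rz": 0}

```text
time: 12.75
position: [0.5777, -0.1619, 0.1918]
ee_rot: [1.0, -0.025, 0.001, 0.0]
force: [-0.2, 1.4, -0.3]
opening: 0.0502
grip_force: 63.6
```

```bash
python3 plan.py .587 .141 .180 -1.1;python3 - <<'E'
from workcell import vision
import cv2,pickle
S=vision.get_image("side")["color"]
cv2.imwrite("pics/i.png",cv2.resize(S[160:280,230:330],(500,600)))
E
```

```text
t 12.75 pos [ 0.5777 -0.1619  0.1918] yaw -2.82 tilt 0.13 open 0.0502 F [-0.2  1.4 -0.3] 63.6038339138031
d [-0.057 -3.03   0.116] r [ 0.    -0.001 -0.014]
```

View pics/i.png

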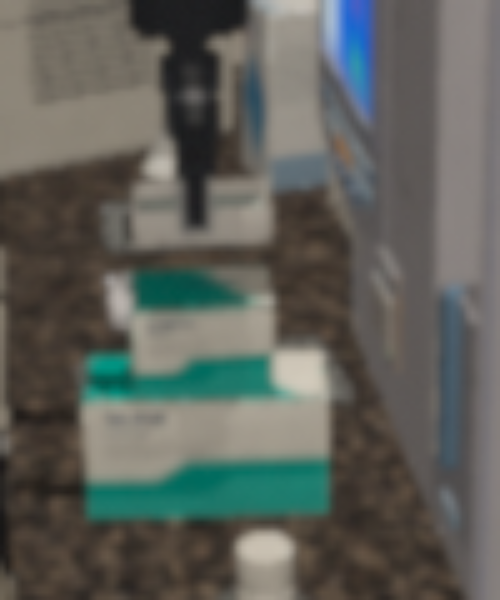

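The foam tray is held level and the short carton stayed put. I'll carry it to the plate.

>>> drive_tool:
  increments:
    - {"dx": 0, "dy": -0.15, "dz": 0, "rx": 0, "ry": 0, "rz": 0}
    - {"dx": 0, "dy": -0.4, "dz": 0, "rx": 0, "ry": 0, "rz": 0}
    - {"dx": -0.01, "dy": -0.7, "dz": 0, "rx": 0, "ry": 0, "rz": 0}
    - {"dx": -0.02, "dy": -1.0, "dz": 0, "rx": 0, "ry": 0, "rz": 0}

```text
time: 13.2
position: [0.5797, -0.0598, 0.1894]
ee_rot: [1.0, -0.025, -0.001, -0.0]
force: [0.6, -0.0, -0.0]
opening: 0.0507
grip_force: 63.6
```

>>> drive_tool:
  increments:
    - {"dx": 0, "dy": -0.3, "dz": 0, "rx": 0, "ry": 0, "rz": -0.01}
    - {"dx": 0, "dy": -0.6, "dz": 0, "rx": 0, "ry": 0, "rz": -0.01}
    - {"dx": -0.02, "dy": -1.0, "dz": 0, "rx": 0, "ry": 0, "rz": -0.01}

```text
time: 13.5
position: [0.5826, 0.0398, 0.1895]
ee_rot: [1.0, -0.015, -0.001, 0.0]
force: [0.3, -0.1, -1.1]
opening: 0.0507
grip_force: 63.6
```

>>> drive_tool:
  increments:
    - {"dx": 0, "dy": -0.3, "dz": 0, "rx": 0, "ry": 0, "rz": 0}
    - {"dx": 0, "dy": -0.6, "dz": 0, "rx": 0, "ry": 0, "rz": 0}
    - {"dx": -0.02, "dy": -0.85, "dz": 0, "rx": 0, "ry": 0, "rz": 0}
    - {"dx": -0.02, "dy": -1.0, "dz": 0, "rx": 0, "ry": 0, "rz": 0}
    - {"dx": -0.02, "dy": -1.0, "dz": 0.3, "rx": 0, "ry": 0, "rz": 0}
    - {"dx": -0.02, "dy": -1.0, "dz": 0.6, "rx": 0, "ry": 0, "rz": 0}
    - {"dx": -0.02, "dy": -1.0, "dz": 0.9, "rx": 0, "ry": 0, "rz": 0}
    - {"dx": -0.02, "dy": -1.0, "dz": 1.0, "rx": 0, "ry": 0, "rz": 0}
    - {"dx": -0.02, "dy": -1.0, "dz": 1.0, "rx": 0, "ry": 0, "rz": 0}

```text
time: 14.4
position: [0.5826, 0.1381, 0.0881]
ee_rot: [1.0, -0.014, -0.002, 0.0]
force: [0.6, -0.4, -0.7]
opening: 0.0504
grip_force: 63.6
```

```bash
python3 plan.py .587 .1415 .028 -1.1;python3 - <<'E'
from workcell import vision
import cv2,pickle
d=vision.get_image("top");pickle.dump(d,open("top3.pkl","wb"))
cv2.imwrite("pics/j.png",cv2.resize(d["color"][190:260,190:350],(800,350)))
E
```

```text
t 14.4 pos [0.5826 0.1381 0.0881] yaw -1.62 tilt 0.25 open 0.0504 F [ 0.6 -0.4 -0.7] 63.6106538772583
d [ 0.045 -0.035  0.6  ] r [ 0.     0.002 -0.004]
```

View pics/j.png

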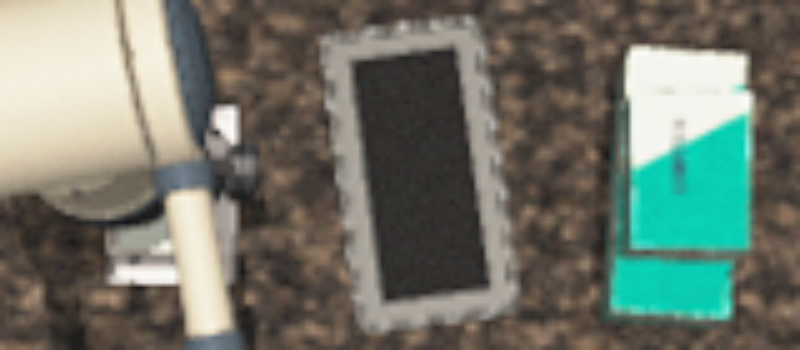

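The short carton now shows clearly, corners at about (628,90) and (750,250) in the crop. The foam tray is over the plate, so I'll lower it.

>>> drive_tool:
  increments:
    - {"dx": 0.04, "dy": -0.03, "dz": 0.15, "rx": 0, "ry": 0, "rz": 0}
    - {"dx": 0.04, "dy": -0.03, "dz": 0.35, "rx": 0, "ry": 0, "rz": 0}
    - {"dx": 0.04, "dy": -0.03, "dz": 0.5, "rx": 0, "ry": 0, "rz": 0}
    - {"dx": 0.04, "dy": -0.03, "dz": 0.6, "rx": 0, "ry": 0, "rz": 0}
    - {"dx": 0.04, "dy": -0.03, "dz": 0.6, "rx": 0, "ry": 0, "rz": 0}
    - {"dx": 0.04, "dy": -0.03, "dz": 0.6, "rx": 0, "ry": 0, "rz": 0}

```text
time: 15.05
position: [0.5883, 0.1412, 0.0307]
ee_rot: [1.0, -0.014, 0.0, -0.0]
force: [0.5, -0.2, -1.0]
opening: 0.0501
grip_force: 63.6
```

```bash
python3 plan.py .587 .1415 .008 -1.1
```

```text
t 15.05 pos [0.5883 0.1412 0.0307] yaw -1.62 tilt 0.03 open 0.0501 F [ 0.5 -0.2 -1. ] 63.609817028045654
d [-0.013 -0.003  0.227] r [-0.    -0.    -0.004]
```

>>> drive_tool:
  increments:
    - {"dx": -0.01, "dy": 0, "dz": 0.06, "rx": 0, "ry": 0, "rz": 0}
    - {"dx": -0.01, "dy": 0, "dz": 0.12, "rx": 0, "ry": 0, "rz": 0}
    - {"dx": -0.01, "dy": 0, "dz": 0.16, "rx": 0, "ry": 0, "rz": 0}
    - {"dx": -0.01, "dy": 0, "dz": 0.19, "rx": 0, "ry": 0, "rz": 0}
    - {"dx": -0.01, "dy": 0, "dz": 0.2, "rx": 0, "ry": 0, "rz": 0}
    - {"dx": -0.01, "dy": 0, "dz": 0.2, "rx": 0, "ry": 0, "rz": 0}

```text
time: 15.65
position: [0.5869, 0.1412, 0.01]
ee_rot: [1.0, -0.014, -0.0, 0.0]
force: [-0.1, -0.1, -1.0]
opening: 0.0507
grip_force: 63.6
```

>>> drive_tool:
  increments:
    - {"dx": 0, "dy": 0, "dz": 0.01, "rx": 0, "ry": 0, "rz": 0}
    - {"dx": 0, "dy": 0, "dz": 0.02, "rx": 0, "ry": 0, "rz": 0}
    - {"dx": 0, "dy": 0, "dz": 0.02, "rx": 0, "ry": 0, "rz": 0}

```text
time: 15.95
position: [0.587, 0.1412, 0.0082]
ee_rot: [1.0, -0.014, -0.0, -0.0]
force: [-0.3, 0.1, 0.1]
opening: 0.0506
grip_force: 63.6
```

>>> drive_tool:
  increments:
    - {"dx": 0, "dy": 0, "dz": 0.01, "rx": 0, "ry": 0, "rz": 0}
    - {"dx": 0, "dy": 0, "dz": 0.01, "rx": 0, "ry": 0, "rz": 0}
    - {"dx": 0, "dy": 0, "dz": 0.01, "rx": 0, "ry": 0, "rz": 0}

```text
time: 16.25
position: [0.5871, 0.1412, 0.0081]
ee_rot: [1.0, -0.014, 0.0, -0.0]
force: [-3.6, 0.3, 5.0]
opening: 0.0504
grip_force: 64.2
```

>>> drive_tool:
  increments:
    - {"dx": 0, "dy": 0, "dz": 0, "rx": 0, "ry": 0, "rz": 0}
    - {"dx": 0, "dy": 0, "dz": 0, "rx": 0, "ry": 0, "rz": 0}
    - {"dx": 0, "dy": 0, "dz": 0, "rx": 0, "ry": 0, "rz": 0}
    - {"dx": 0, "dy": 0, "dz": 0, "rx": 0, "ry": 0, "rz": 0}
    - {"dx": 0, "dy": 0, "dz": 0, "rx": 0, "ry": 0, "rz": 0}
    - {"dx": 0, "dy": 0, "dz": -0.1, "rx": 0, "ry": 0, "rz": 0}
    - {"dx": 0, "dy": 0, "dz": -0.3, "rx": 0, "ry": 0, "rz": 0}
    - {"dx": 0, "dy": 0, "dz": -0.6, "rx": 0, "ry": 0, "rz": 0}
    - {"dx": 0, "dy": 0, "dz": -1, "rx": 0, "ry": 0, "rz": 0}
  jaw: -1

```text
time: 17.15
position: [0.5859, 0.141, 0.107]
ee_rot: [1.0, -0.014, -0.002, 0.0]
force: [0.2, -0.7, -0.5]
opening: 0.0856
grip_force: 0.0
```

>>> drive_tool:
  increments:
    - {"dx": 0, "dy": 0, "dz": -0.5, "rx": 0, "ry": 0, "rz": 0.01}
    - {"dx": 0, "dy": 0.3, "dz": -1, "rx": 0, "ry": 0, "rz": 0.01}
    - {"dx": 0, "dy": 0.7, "dz": -1, "rx": 0, "ry": 0, "rz": 0.01}
    - {"dx": 0, "dy": 1, "dz": -1, "rx": 0, "ry": 0, "rz": 0.01}

```text
time: 17.55
position: [0.5851, 0.0395, 0.2122]
ee_rot: [1.0, -0.025, 0.004, 0.0]
force: [0.6, 0.1, 0.4]
opening: 0.0852
grip_force: 0.0
```

>>> drive_tool:
  increments:
    - {"dx": 0, "dy": 0.3, "dz": 0, "rx": 0, "ry": 0, "rz": 0}
    - {"dx": 0, "dy": 0.7, "dz": 0, "rx": 0, "ry": 0, "rz": 0}
    - {"dx": 0, "dy": 1, "dz": 0, "rx": 0, "ry": 0, "rz": 0}
    - {"dx": 0, "dy": 1, "dz": 0, "rx": 0, "ry": 0, "rz": 0}

```text
time: 17.95
position: [0.5789, -0.0623, 0.2081]
ee_rot: [1.0, -0.027, 0.0, 0.001]
force: [-0.0, 0.2, -0.2]
opening: 0.0851
grip_force: 0.0
```

```bash
python3 plan.py .579 -.162 .2 -2.8;python3 - <<'E'
import pickle
from workcell import vision
from h import *
import cv2
d=pickle.load(open("top3.pkl","rb"))
B=lambda u,v:[190+(u+.5)/5-.5,190+(v+.5)/5-.5]
print(rectw(cast(d,[B(628,90),B(753,93),B(750,250),B(630,248)],.146)),rectw(cast(d,[B(628,45),B(747,52),B(730,319),B(610,315)],.084)))
d=vision.get_image("top");im=d["color"]
m=(im.min(2)>160)&box(200,250,200,256)
print("plate+tray white",rect(d,m,.0256))
cv2.imwrite("pics/k.png",cv2.resize(im[195:260,195:255],(540,585)))
E
```

```text
t 17.95 pos [ 0.5789 -0.0623  0.2081] yaw -3.08 tilt 0.1 open 0.0851 F [-0.   0.2 -0.2] 0.0
d [0.054 0.996 0.083] r [ 0.001 -0.    -0.002]
[ 578.8 -162.4   87.7   69.1   -2.6] [ 579.7 -162.9  159.4   69.6   -5.6]
plate+tray white [585.9 137.2 107.1  75.9  -1.1]
```

View pics/k.png

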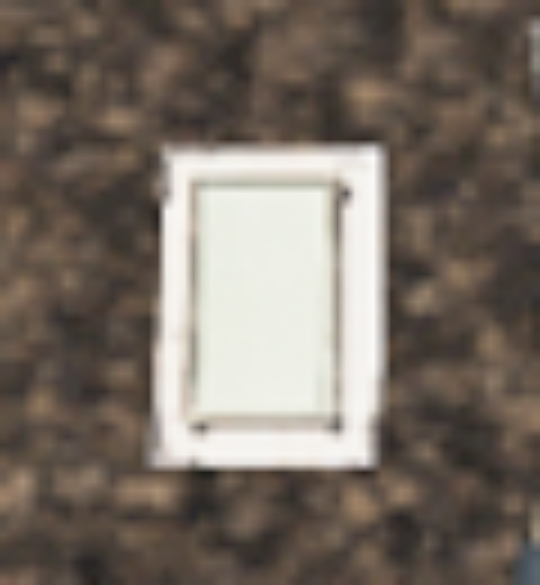

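The foam tray sits between the brackets, with the foam centred at about (265,299) and the plate at (270,306), which parallax explains. Now the short carton.

>>> drive_tool:
  increments:
    - {"dx": 0.02, "dy": 0.3, "dz": 0, "rx": 0, "ry": 0, "rz": 0}
    - {"dx": 0.05, "dy": 0.7, "dz": 0, "rx": 0, "ry": 0, "rz": 0}
    - {"dx": 0.05, "dy": 1, "dz": 0, "rx": 0, "ry": 0, "rz": 0}
    - {"dx": 0.05, "dy": 1, "dz": 0, "rx": 0, "ry": 0, "rz": 0}
    - {"dx": 0.05, "dy": 1, "dz": 0.2, "rx": 0, "ry": 0, "rz": 0}
    - {"dx": 0.05, "dy": 1, "dz": 0.35, "rx": 0, "ry": 0, "rz": 0}
    - {"dx": 0.05, "dy": 1, "dz": 0.4, "rx": 0, "ry": 0, "rz": 0}
    - {"dx": 0.05, "dy": 1, "dz": 0.4, "rx": 0, "ry": 0, "rz": 0}
    - {"dx": 0.05, "dy": 1, "dz": 0.4, "rx": 0, "ry": 0, "rz": 0}

```text
time: 18.9
position: [0.5796, -0.1581, 0.1679]
ee_rot: [1.0, -0.024, 0.0, 0.0]
force: [-0.2, 0.5, 1.2]
opening: 0.0854
grip_force: 0.0
```

```bash
python3 plan.py .579 -.162 .105 -2.8
```

```text
t 18.9 pos [ 0.5796 -0.1581  0.1679] yaw -2.77 tilt 0.03 open 0.0854 F [-0.2  0.5  1.2] 0.0
d [-0.004  0.039  0.629] r [ 0. -0.  0.]
```

>>> drive_tool:
  increments:
    - {"dx": 0, "dy": 0.04, "dz": 0, "rx": 0, "ry": 0, "rz": 0}
    - {"dx": 0, "dy": 0.04, "dz": 0.15, "rx": 0, "ry": 0, "rz": 0}
    - {"dx": 0, "dy": 0.04, "dz": 0.3, "rx": 0, "ry": 0, "rz": 0}
    - {"dx": 0, "dy": 0.04, "dz": 0.45, "rx": 0, "ry": 0, "rz": 0}
    - {"dx": 0, "dy": 0.04, "dz": 0.58, "rx": 0, "ry": 0, "rz": 0}
    - {"dx": 0, "dy": 0.04, "dz": 0.63, "rx": 0, "ry": 0, "rz": 0}
    - {"dx": 0, "dy": 0.04, "dz": 0.63, "rx": 0, "ry": 0, "rz": 0}

```text
time: 19.6
position: [0.5785, -0.1625, 0.1026]
ee_rot: [1.0, -0.025, -0.001, -0.0]
force: [0.0, -0.8, 0.7]
opening: 0.0855
grip_force: 0.0
```

>>> drive_tool:
  increments:
    - {"dx": 0, "dy": 0, "dz": 0, "rx": 0, "ry": 0, "rz": 0}
    - {"dx": 0, "dy": 0, "dz": 0, "rx": 0, "ry": 0, "rz": 0}
    - {"dx": 0, "dy": 0, "dz": 0, "rx": 0, "ry": 0, "rz": 0}
    - {"dx": 0, "dy": 0, "dz": 0, "rx": 0, "ry": 0, "rz": 0}
    - {"dx": 0, "dy": 0, "dz": 0, "rx": 0, "ry": 0, "rz": 0}
    - {"dx": 0, "dy": 0, "dz": 0, "rx": 0, "ry": 0, "rz": 0}
  jaw: 1

```text
time: 20.2
position: [0.5797, -0.1629, 0.1054]
ee_rot: [1.0, -0.025, 0.001, 0.0]
force: [0.8, -1.0, 4.6]
opening: 0.0673
grip_force: 67.9
```

>>> drive_tool:
  increments:
    - {"dx": 0, "dy": 0, "dz": -0.05, "rx": 0, "ry": 0, "rz": 0}
    - {"dx": 0, "dy": 0, "dz": -0.15, "rx": 0, "ry": 0, "rz": 0}
    - {"dx": 0, "dy": 0, "dz": -0.3, "rx": 0, "ry": 0, "rz": 0}
    - {"dx": 0, "dy": 0, "dz": -0.45, "rx": 0, "ry": 0, "rz": 0}
    - {"dx": 0, "dy": 0, "dz": -0.5, "rx": 0, "ry": 0, "rz": 0}
    - {"dx": 0, "dy": 0, "dz": -0.5, "rx": 0, "ry": 0, "rz": 0}

```text
time: 20.8
position: [0.5799, -0.163, 0.1564]
ee_rot: [1.0, -0.025, 0.002, 0.0]
force: [-0.2, -0.9, -1.1]
opening: 0.0676
grip_force: 67.3
```

```bash
python3 plan.py .597 .304 .150 -1.3;python3 - <<'E'
from workcell import vision
import cv2,pickle
S=vision.get_image("side")["color"]
cv2.imwrite("pics/l.png",cv2.resize(S[160:280,230:330],(500,600)))
E
```

```text
t 20.8 pos [ 0.5799 -0.163   0.1564] yaw -2.82 tilt 0.18 open 0.0676 F [-0.2 -0.9 -1.1] 67.28521227836609
d [-0.059 -4.673  0.059] r [ 0.    -0.001 -0.013]
```

View pics/l.png

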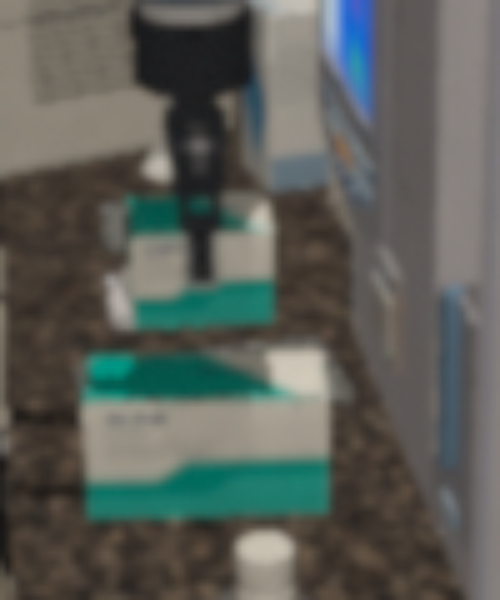

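The short carton is held level and the long one hasn't moved. I'll carry it over to the short tray.

>>> drive_tool:
  increments:
    - {"dx": 0, "dy": -0.15, "dz": 0, "rx": 0, "ry": 0, "rz": 0}
    - {"dx": 0, "dy": -0.4, "dz": 0, "rx": 0, "ry": 0, "rz": 0}
    - {"dx": 0, "dy": -0.65, "dz": 0, "rx": 0, "ry": 0, "rz": 0}
    - {"dx": 0, "dy": -1.0, "dz": 0, "rx": 0, "ry": 0, "rz": 0}

```text
time: 21.25
position: [0.5835, -0.0617, 0.1531]
ee_rot: [1.0, -0.025, -0.001, -0.0]
force: [0.7, 0.1, -0.8]
opening: 0.0672
grip_force: 67.4
```

>>> drive_tool:
  increments:
    - {"dx": 0, "dy": -0.3, "dz": 0, "rx": 0, "ry": 0, "rz": 0}
    - {"dx": 0, "dy": -0.65, "dz": 0, "rx": 0, "ry": 0, "rz": 0}
    - {"dx": 0, "dy": -1.0, "dz": 0, "rx": 0, "ry": 0, "rz": 0}

```text
time: 21.55
position: [0.5882, 0.0394, 0.1532]
ee_rot: [1.0, -0.024, -0.001, -0.0]
force: [0.8, -0.3, -1.3]
opening: 0.0671
grip_force: 67.4
```

>>> drive_tool:
  increments:
    - {"dx": 0, "dy": -0.3, "dz": 0, "rx": 0, "ry": 0, "rz": 0}
    - {"dx": 0, "dy": -0.65, "dz": 0, "rx": 0, "ry": 0, "rz": 0}
    - {"dx": 0, "dy": -1.0, "dz": 0, "rx": 0, "ry": 0, "rz": 0}

```text
time: 21.85
position: [0.5929, 0.1392, 0.1532]
ee_rot: [1.0, -0.024, -0.001, -0.0]
force: [1.2, -0.7, -1.8]
opening: 0.0675
grip_force: 67.4
```

>>> drive_tool:
  increments:
    - {"dx": 0, "dy": -0.3, "dz": 0, "rx": 0, "ry": 0, "rz": -0.01}
    - {"dx": 0, "dy": -0.65, "dz": 0, "rx": 0, "ry": 0, "rz": -0.01}
    - {"dx": 0, "dy": -0.9, "dz": 0, "rx": 0, "ry": 0, "rz": -0.01}
    - {"dx": 0, "dy": -1.0, "dz": 0, "rx": 0, "ry": 0, "rz": -0.01}
    - {"dx": 0, "dy": -1.0, "dz": 0, "rx": 0, "ry": 0, "rz": -0.01}

```text
time: 22.35
position: [0.598, 0.2383, 0.1532]
ee_rot: [1.0, -0.013, -0.001, 0.0]
force: [-0.2, -0.6, -1.8]
opening: 0.0672
grip_force: 67.5
```

```bash
python3 plan.py .597 .304 .150 -1.3 .597 .304 .06 -1.3
```

```text
t 22.35 pos [0.598  0.2383 0.1532] yaw -1.48 tilt 0.1 open 0.0672 F [-0.2 -0.6 -1.8] 67.48250484466553
d [-0.026 -0.657  0.032] r [ 0.     0.001 -0.001]
d [-0.025 -0.657  0.932] r [ 0.     0.001 -0.001]
```

>>> drive_tool:
  increments:
    - {"dx": -0.02, "dy": -0.2, "dz": 0, "rx": 0, "ry": 0, "rz": 0}
    - {"dx": -0.02, "dy": -0.45, "dz": 0, "rx": 0, "ry": 0, "rz": 0}
    - {"dx": -0.02, "dy": -0.66, "dz": 0.1, "rx": 0, "ry": 0, "rz": 0}
    - {"dx": -0.02, "dy": -0.66, "dz": 0.3, "rx": 0, "ry": 0, "rz": 0}
    - {"dx": -0.02, "dy": -0.66, "dz": 0.55, "rx": 0, "ry": 0, "rz": 0}
    - {"dx": -0.02, "dy": -0.66, "dz": 0.8, "rx": 0, "ry": 0, "rz": 0}
    - {"dx": -0.02, "dy": -0.66, "dz": 0.92, "rx": 0, "ry": 0, "rz": 0}
    - {"dx": -0.02, "dy": -0.66, "dz": 0.92, "rx": 0, "ry": 0, "rz": 0}
    - {"dx": -0.02, "dy": -0.66, "dz": 0.92, "rx": 0, "ry": 0, "rz": 0}

```text
time: 23.25
position: [0.599, 0.3026, 0.0629]
ee_rot: [1.0, -0.014, 0.0, -0.0]
force: [-1.0, 0.1, -1.1]
opening: 0.0671
grip_force: 67.6
```

```bash
python3 plan.py .597 .304 .025 -1.3
```

```text
t 23.25 pos [0.599  0.3026 0.0629] yaw -1.64 tilt 0.03 open 0.0671 F [-1.   0.1 -1.1] 67.63346314430237
d [-0.021 -0.014  0.379] r [-0.    -0.    -0.003]
```

>>> drive_tool:
  increments:
    - {"dx": -0.02, "dy": -0.01, "dz": 0.1, "rx": 0, "ry": 0, "rz": 0}
    - {"dx": -0.02, "dy": -0.01, "dz": 0.2, "rx": 0, "ry": 0, "rz": 0}
    - {"dx": -0.02, "dy": -0.01, "dz": 0.28, "rx": 0, "ry": 0, "rz": 0}
    - {"dx": -0.02, "dy": -0.01, "dz": 0.32, "rx": 0, "ry": 0, "rz": 0}
    - {"dx": -0.02, "dy": -0.01, "dz": 0.35, "rx": 0, "ry": 0, "rz": 0}
    - {"dx": -0.02, "dy": -0.01, "dz": 0.36, "rx": 0, "ry": 0, "rz": 0}
    - {"dx": -0.02, "dy": -0.01, "dz": 0.36, "rx": 0, "ry": 0, "rz": 0}

```text
time: 23.95
position: [0.5968, 0.3039, 0.0263]
ee_rot: [1.0, -0.014, 0.0, -0.0]
force: [0.8, 0.1, -0.1]
opening: 0.0674
grip_force: 67.6
```

>>> drive_tool:
  increments:
    - {"dx": 0, "dy": 0, "dz": 0.01, "rx": 0, "ry": 0, "rz": 0}
    - {"dx": 0, "dy": 0, "dz": 0.02, "rx": 0, "ry": 0, "rz": 0}
    - {"dx": 0, "dy": 0, "dz": 0.02, "rx": 0, "ry": 0, "rz": 0}

```text
time: 24.25
position: [0.5968, 0.3039, 0.0245]
ee_rot: [1.0, -0.014, 0.0, -0.0]
force: [-0.2, -0.2, -1.3]
opening: 0.0674
grip_force: 67.8
```

>>> drive_tool:
  increments:
    - {"dx": 0, "dy": 0, "dz": 0.01, "rx": 0, "ry": 0, "rz": 0}
    - {"dx": 0, "dy": 0, "dz": 0.02, "rx": 0, "ry": 0, "rz": 0}
    - {"dx": 0, "dy": 0, "dz": 0.02, "rx": 0, "ry": 0, "rz": 0}

```text
time: 24.55
position: [0.597, 0.3039, 0.0244]
ee_rot: [1.0, -0.014, 0.001, -0.0]
force: [-3.8, -2.1, 6.2]
opening: 0.0673
grip_force: 68.5
```

>>> drive_tool:
  increments:
    - {"dx": 0, "dy": 0, "dz": 0, "rx": 0, "ry": 0, "rz": 0}
    - {"dx": 0, "dy": 0, "dz": 0, "rx": 0, "ry": 0, "rz": 0}
    - {"dx": 0, "dy": 0, "dz": 0, "rx": 0, "ry": 0, "rz": 0}
    - {"dx": 0, "dy": 0, "dz": 0, "rx": 0, "ry": 0, "rz": 0}
    - {"dx": 0, "dy": 0, "dz": 0, "rx": 0, "ry": 0, "rz": 0}
    - {"dx": 0, "dy": 0, "dz": -0.15, "rx": 0, "ry": 0, "rz": 0}
    - {"dx": 0, "dy": 0, "dz": -0.4, "rx": 0, "ry": 0, "rz": 0}
    - {"dx": 0, "dy": 0, "dz": -0.8, "rx": 0, "ry": 0, "rz": 0}
    - {"dx": 0, "dy": 0, "dz": -1, "rx": 0, "ry": 0, "rz": 0}
  jaw: -1

```text
time: 25.45
position: [0.5979, 0.3044, 0.1279]
ee_rot: [1.0, -0.014, 0.003, -0.001]
force: [0.6, 1.3, 1.0]
opening: 0.0851
grip_force: 0.0
```

>>> drive_tool:
  increments:
    - {"dx": 0, "dy": 0.4, "dz": -0.3, "rx": 0, "ry": 0, "rz": 0.03}
    - {"dx": 0, "dy": 0.7, "dz": -0.3, "rx": 0, "ry": 0, "rz": 0.03}
    - {"dx": 0, "dy": 1, "dz": -0.3, "rx": 0, "ry": 0, "rz": 0.03}

```text
time: 25.75
position: [0.5946, 0.2031, 0.1557]
ee_rot: [0.999, -0.045, 0.002, -0.001]
force: [0.5, -0.2, -0.7]
opening: 0.0855
grip_force: 0.0
```

>>> drive_tool:
  increments:
    - {"dx": 0, "dy": 0.4, "dz": 0, "rx": 0, "ry": 0, "rz": 0}
    - {"dx": 0, "dy": 0.7, "dz": 0, "rx": 0, "ry": 0, "rz": 0}
    - {"dx": 0, "dy": 1, "dz": 0, "rx": 0, "ry": 0, "rz": 0}

```text
time: 26.05
position: [0.5847, 0.1029, 0.1539]
ee_rot: [0.999, -0.046, 0.001, -0.0]
force: [-0.5, -0.4, -0.9]
opening: 0.0855
grip_force: 0.0
```

>>> drive_tool:
  increments:
    - {"dx": 0.05, "dy": 0.4, "dz": 0, "rx": 0, "ry": 0, "rz": 0}
    - {"dx": 0.1, "dy": 0.7, "dz": 0, "rx": 0, "ry": 0, "rz": 0}
    - {"dx": 0.1, "dy": 1, "dz": 0, "rx": 0, "ry": 0, "rz": 0}

```text
time: 26.35
position: [0.5859, 0.0022, 0.1538]
ee_rot: [0.999, -0.046, 0.001, 0.0]
force: [0.5, -0.5, 0.3]
opening: 0.0853
grip_force: 0.0
```

>>> drive_tool:
  increments:
    - {"dx": 0.05, "dy": 0.4, "dz": 0, "rx": 0, "ry": 0, "rz": 0}
    - {"dx": 0.1, "dy": 0.7, "dz": 0, "rx": 0, "ry": 0, "rz": 0}
    - {"dx": 0.1, "dy": 1, "dz": 0, "rx": 0, "ry": 0, "rz": 0}
    - {"dx": 0.1, "dy": 1, "dz": 0, "rx": 0, "ry": 0, "rz": 0}

```text
time: 26.75
position: [0.5863, -0.1003, 0.1536]
ee_rot: [0.999, -0.048, 0.001, 0.001]
force: [0.3, -0.2, 0.2]
opening: 0.0855
grip_force: 0.0
```

```bash
python3 plan.py .580 -.163 .15 -5.6; python3 - <<'E'
from workcell import vision
from h import *
import cv2,pickle
d=vision.get_image("top");S=vision.get_image("side")["color"];pickle.dump(d,open("top4.pkl","wb"))
b=cv2.resize(d["color"][190:265,110:250],(560,300));a=cv2.resize(S[170:290,230:330],(240,300))
cv2.imwrite("pics/m.png",cv2.hconcat([b,a]))
E
```

```text
t 26.75 pos [ 0.5863 -0.1003  0.1536] yaw -5.46 tilt 0.11 open 0.0855 F [ 0.3 -0.2  0.2] 0.0
d [-0.003  0.63   0.037] r [ 0.001 -0.001  0.001]
```

View pics/m.png

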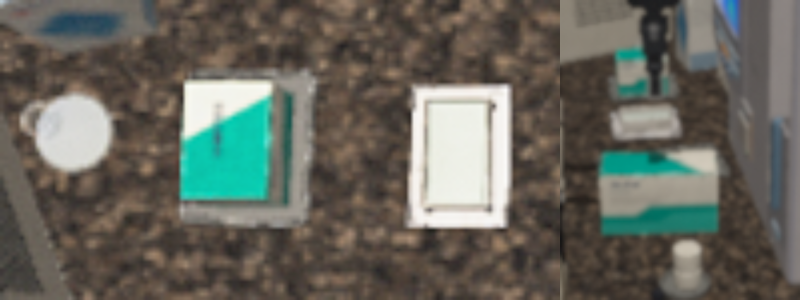

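The short carton sits in its tray, with its top corners at about (185,80) and (270,200) in the crop, and the flask hasn't moved. Now the long carton.

>>> drive_tool:
  increments:
    - {"dx": 0, "dy": 0.3, "dz": 0, "rx": 0, "ry": 0, "rz": 0}
    - {"dx": 0, "dy": 0.6, "dz": 0, "rx": 0, "ry": 0, "rz": 0}
    - {"dx": 0, "dy": 0.63, "dz": 0, "rx": 0, "ry": 0, "rz": 0}
    - {"dx": 0, "dy": 0.63, "dz": 0.05, "rx": 0, "ry": 0, "rz": 0}
    - {"dx": 0, "dy": 0.63, "dz": 0.2, "rx": 0, "ry": 0, "rz": 0}
    - {"dx": 0, "dy": 0.63, "dz": 0.3, "rx": 0, "ry": 0, "rz": 0}
    - {"dx": 0, "dy": 0.63, "dz": 0.3, "rx": 0, "ry": 0, "rz": 0}
    - {"dx": 0, "dy": 0.63, "dz": 0.3, "rx": 0, "ry": 0, "rz": 0}

```text
time: 27.65
position: [0.5805, -0.1586, 0.1214]
ee_rot: [0.999, -0.045, -0.001, -0.0]
force: [0.6, 0.4, 0.5]
opening: 0.0857
grip_force: 0.0
```

```bash
python3 plan.py .580 -.163 .04 -5.6; python3 - <<'E'
import pickle
from h import *
d=pickle.load(open("top4.pkl","rb"))
B=lambda u,v:[110+(u+.5)/4-.5,190+(v+.5)/4-.5]
print(rectw(cast(d,[B(185,79),B(272,82),B(269,200),B(181,200)],.065)))
E
```

```text
t 27.65 pos [ 0.5805 -0.1586  0.1214] yaw -5.16 tilt 0.1 open 0.0857 F [0.6 0.4 0.5] 0.0
d [0.    0.045 0.814] r [-0.     0.001  0.004]
[ 5.964e+02  3.042e+02  9.070e+01  6.470e+01 -5.000e-01]
```

>>> drive_tool:
  increments:
    - {"dx": 0, "dy": 0.045, "dz": 0, "rx": 0, "ry": 0, "rz": 0.004}
    - {"dx": 0, "dy": 0.045, "dz": 0.15, "rx": 0, "ry": 0, "rz": 0.004}
    - {"dx": 0, "dy": 0.045, "dz": 0.3, "rx": 0, "ry": 0, "rz": 0.004}
    - {"dx": 0, "dy": 0.045, "dz": 0.5, "rx": 0, "ry": 0, "rz": 0.004}
    - {"dx": 0, "dy": 0.045, "dz": 0.7, "rx": 0, "ry": 0, "rz": 0.004}
    - {"dx": 0, "dy": 0.045, "dz": 0.8, "rx": 0, "ry": 0, "rz": 0.004}
    - {"dx": 0, "dy": 0.045, "dz": 0.8, "rx": 0, "ry": 0, "rz": 0.004}

```text
time: 28.35
position: [0.5788, -0.1634, 0.0391]
ee_rot: [0.999, -0.05, -0.002, -0.001]
force: [0.0, 0.9, 0.1]
opening: 0.0854
grip_force: 0.0
```

>>> drive_tool:
  increments:
    - {"dx": 0, "dy": 0, "dz": 0, "rx": 0, "ry": 0, "rz": 0}
    - {"dx": 0, "dy": 0, "dz": 0, "rx": 0, "ry": 0, "rz": 0}
    - {"dx": 0, "dy": 0, "dz": 0, "rx": 0, "ry": 0, "rz": 0}
    - {"dx": 0, "dy": 0, "dz": 0, "rx": 0, "ry": 0, "rz": 0}
    - {"dx": 0, "dy": 0, "dz": 0, "rx": 0, "ry": 0, "rz": 0}
    - {"dx": 0, "dy": 0, "dz": 0, "rx": 0, "ry": 0, "rz": 0}
  jaw: 1

```text
time: 28.95
position: [0.5808, -0.1641, 0.0431]
ee_rot: [0.999, -0.05, 0.001, 0.0]
force: [-0.9, -0.5, 4.2]
opening: 0.0692
grip_force: 70.5
```

>>> drive_tool:
  increments:
    - {"dx": 0, "dy": 0, "dz": -0.05, "rx": 0, "ry": 0, "rz": 0}
    - {"dx": 0, "dy": 0, "dz": -0.15, "rx": 0, "ry": 0, "rz": 0}
    - {"dx": 0, "dy": 0, "dz": -0.25, "rx": 0, "ry": 0, "rz": 0}
    - {"dx": 0, "dy": 0, "dz": -0.35, "rx": 0, "ry": 0, "rz": 0}
    - {"dx": 0, "dy": 0, "dz": -0.4, "rx": 0, "ry": 0, "rz": 0}
    - {"dx": 0, "dy": 0, "dz": -0.4, "rx": 0, "ry": 0, "rz": 0}

```text
time: 29.55
position: [0.5811, -0.1642, 0.0839]
ee_rot: [0.999, -0.05, 0.001, 0.0]
force: [0.0, 0.2, -0.8]
opening: 0.069
grip_force: 70.3
```

```bash
python3 plan.py .5988 -.011 .08 6.8
```

```text
t 29.55 pos [ 0.5811 -0.1642  0.0839] yaw -5.69 tilt 0.14 open 0.069 F [ 0.   0.2 -0.8] 70.25797963142395
d [ 0.025 -1.542  0.038] r [ 0.    -0.001 -0.104]
```

>>> drive_tool:
  increments:
    - {"dx": 0, "dy": -0.1, "dz": 0, "rx": 0, "ry": 0, "rz": -0.01}
    - {"dx": 0, "dy": -0.25, "dz": 0, "rx": 0, "ry": 0, "rz": -0.03}
    - {"dx": 0, "dy": -0.45, "dz": 0, "rx": 0, "ry": 0, "rz": -0.06}
    - {"dx": 0, "dy": -0.65, "dz": 0, "rx": 0, "ry": 0, "rz": -0.09}
    - {"dx": 0, "dy": -0.8, "dz": 0, "rx": 0, "ry": 0, "rz": -0.1}
    - {"dx": 0, "dy": -0.8, "dz": 0, "rx": 0, "ry": 0, "rz": -0.1}

```text
time: 30.15
position: [0.5883, -0.0815, 0.0818]
ee_rot: [0.998, 0.057, -0.0, -0.0]
force: [-0.4, 0.6, -2.0]
opening: 0.0693
grip_force: 70.1
```

```bash
python3 plan.py .597 -.0115 .08 6.8
```

```text
t 30.15 pos [ 0.5883 -0.0815  0.0818] yaw 6.51 tilt 0.07 open 0.0693 F [-0.4  0.6 -2. ] 70.13033151626587
d [ 0.166 -0.686  0.019] r [-0.     0.    -0.002]
```

>>> drive_tool:
  increments:
    - {"dx": 0.03, "dy": -0.12, "dz": 0, "rx": 0, "ry": 0, "rz": 0}
    - {"dx": 0.08, "dy": -0.32, "dz": 0, "rx": 0, "ry": 0, "rz": 0}
    - {"dx": 0.13, "dy": -0.54, "dz": 0, "rx": 0, "ry": 0, "rz": 0}
    - {"dx": 0.16, "dy": -0.68, "dz": 0, "rx": 0, "ry": 0, "rz": 0}
    - {"dx": 0.16, "dy": -0.68, "dz": 0, "rx": 0, "ry": 0, "rz": 0}
    - {"dx": 0.16, "dy": -0.68, "dz": 0, "rx": 0, "ry": 0, "rz": 0}

```text
time: 30.75
position: [0.5967, -0.0152, 0.0822]
ee_rot: [0.998, 0.055, -0.0, 0.0]
force: [0.6, 0.1, -1.7]
opening: 0.0692
grip_force: 70.1
```

```bash
python3 plan.py .597 -.0115 .048 6.8; python3 - <<'E'
from workcell import vision
from h import *
import cv2
d=vision.get_image("top");S=vision.get_image("side")["color"]
b=cv2.resize(d["color"][180:270,230:320],(400,400));a=cv2.resize(S[170:290,230:350],(400,400))
cv2.imwrite("pics/n.png",cv2.hconcat([b,a]))
E
```

```text
t 30.75 pos [ 0.5967 -0.0152  0.0822] yaw 6.32 tilt 0.04 open 0.0692 F [ 0.6  0.1 -1.7] 70.13129353523254
d [ 0.007 -0.037  0.342] r [ 0.     0.    -0.004]
```

View pics/n.png

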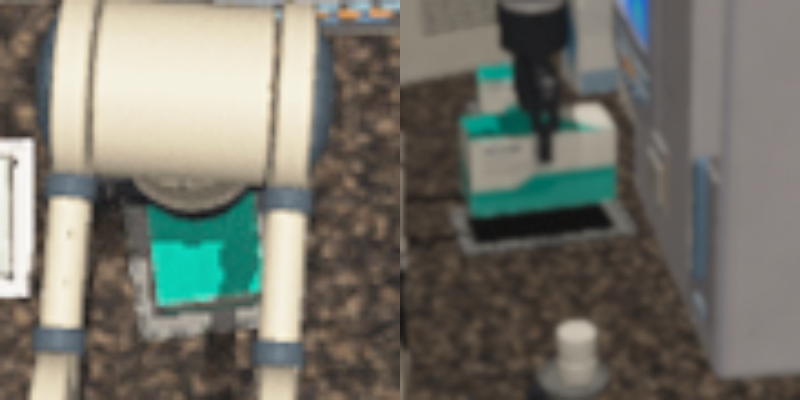

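The long carton hangs level over the long tray, in line with it. I'll lower it to contact.

>>> drive_tool:
  increments:
    - {"dx": 0, "dy": -0.04, "dz": 0.07, "rx": 0, "ry": 0, "rz": -0.004}
    - {"dx": 0, "dy": -0.04, "dz": 0.16, "rx": 0, "ry": 0, "rz": -0.004}
    - {"dx": 0, "dy": -0.04, "dz": 0.24, "rx": 0, "ry": 0, "rz": -0.004}
    - {"dx": 0, "dy": -0.04, "dz": 0.3, "rx": 0, "ry": 0, "rz": -0.004}
    - {"dx": 0, "dy": -0.04, "dz": 0.33, "rx": 0, "ry": 0, "rz": -0.004}
    - {"dx": 0, "dy": -0.04, "dz": 0.34, "rx": 0, "ry": 0, "rz": -0.004}
    - {"dx": 0, "dy": -0.04, "dz": 0.34, "rx": 0, "ry": 0, "rz": -0.004}

```text
time: 31.55
position: [0.5964, -0.011, 0.0483]
ee_rot: [0.998, 0.059, 0.0, 0.0]
force: [0.2, -0.2, -0.5]
opening: 0.0691
grip_force: 70.1
```

>>> drive_tool:
  increments:
    - {"dx": 0, "dy": 0, "dz": 0.01, "rx": 0, "ry": 0, "rz": 0}
    - {"dx": 0, "dy": 0, "dz": 0.02, "rx": 0, "ry": 0, "rz": 0}
    - {"dx": 0, "dy": 0, "dz": 0.02, "rx": 0, "ry": 0, "rz": 0}

```text
time: 31.85
position: [0.5964, -0.011, 0.0464]
ee_rot: [0.998, 0.059, 0.0, 0.0]
force: [-0.1, 1.2, -1.9]
opening: 0.0691
grip_force: 70.1
```

>>> drive_tool:
  increments:
    - {"dx": 0, "dy": 0, "dz": 0.01, "rx": 0, "ry": 0, "rz": 0}
    - {"dx": 0, "dy": 0, "dz": 0.015, "rx": 0, "ry": 0, "rz": 0}
    - {"dx": 0, "dy": 0, "dz": 0.015, "rx": 0, "ry": 0, "rz": 0}

```text
time: 32.15
position: [0.5965, -0.011, 0.0461]
ee_rot: [0.998, 0.059, 0.0, 0.0]
force: [-3.1, -0.1, 4.9]
opening: 0.0693
grip_force: 71.0
```

>>> drive_tool:
  increments:
    - {"dx": 0, "dy": 0, "dz": 0, "rx": 0, "ry": 0, "rz": 0}
    - {"dx": 0, "dy": 0, "dz": 0, "rx": 0, "ry": 0, "rz": 0}
    - {"dx": 0, "dy": 0, "dz": 0, "rx": 0, "ry": 0, "rz": 0}
    - {"dx": 0, "dy": 0, "dz": 0, "rx": 0, "ry": 0, "rz": 0}
    - {"dx": 0, "dy": 0, "dz": 0, "rx": 0, "ry": 0, "rz": 0}
    - {"dx": 0, "dy": 0, "dz": -0.15, "rx": 0, "ry": 0, "rz": 0}
    - {"dx": 0, "dy": 0, "dz": -0.4, "rx": 0, "ry": 0, "rz": 0}
    - {"dx": 0, "dy": 0, "dz": -0.8, "rx": 0, "ry": 0, "rz": 0}
    - {"dx": 0, "dy": 0, "dz": -1, "rx": 0, "ry": 0, "rz": 0}
  jaw: -1

```text
time: 33.05
position: [0.5975, -0.0111, 0.1501]
ee_rot: [0.998, 0.059, 0.003, 0.0]
force: [0.1, -0.1, 1.1]
opening: 0.0855
grip_force: 0.0
```

>>> drive_tool:
  increments:
    - {"dx": 0, "dy": 0, "dz": -0.4, "rx": 0, "ry": 0, "rz": 0}
    - {"dx": 0, "dy": 0, "dz": -0.8, "rx": 0, "ry": 0, "rz": 0}
    - {"dx": 0, "dy": 0.4, "dz": -1, "rx": 0, "ry": 0, "rz": 0}
    - {"dx": 0, "dy": 0.8, "dz": -1, "rx": 0, "ry": 0, "rz": 0}
    - {"dx": 0, "dy": 1, "dz": -1, "rx": 0, "ry": 0, "rz": 0}
    - {"dx": 0, "dy": 1, "dz": -1, "rx": 0, "ry": 0, "rz": 0}

```text
time: 33.65
position: [0.6081, -0.1131, 0.2458]
ee_rot: [0.998, 0.057, 0.0, 0.001]
force: [-0.6, 0.5, -0.0]
opening: 0.0855
grip_force: 0.0
```

```bash
python3 plan.py; python3 - <<'E'
from workcell import vision
from h import *
import cv2,pickle
d=vision.get_image("top");S=vision.get_image("side")["color"];pickle.dump(d,open("top5.pkl","wb"))
b=cv2.resize(d["color"][185:260,110:310],(800,300));a=cv2.resize(S[170:290,210:370],(400,300))
cv2.imwrite("pics/o.png",cv2.vconcat([b,cv2.copyMakeBorder(a,0,0,0,400,0)]))
E
```

```text
t 33.65 pos [ 0.6081 -0.1131  0.2458] yaw 6.57 tilt 0.08 open 0.0855 F [-0.6  0.5 -0. ] 0.0
```

View pics/o.png

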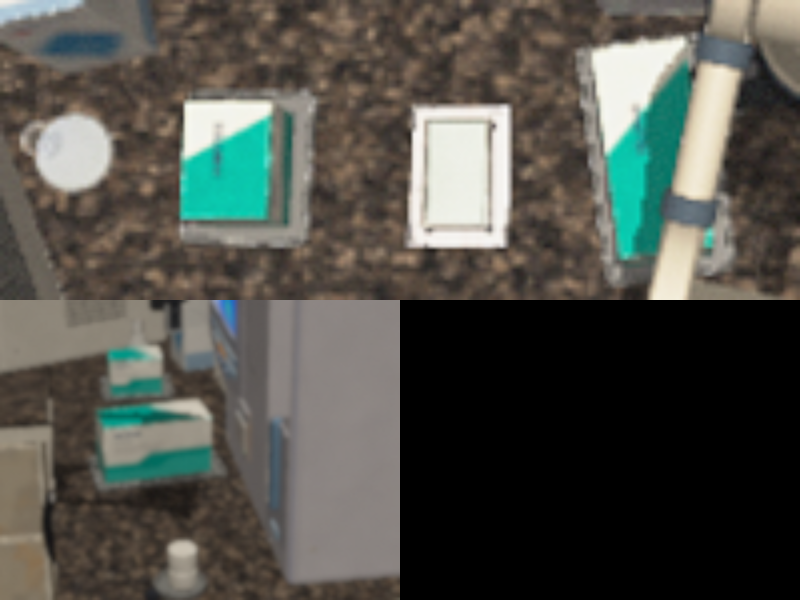

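All four things stand level in their holders, and the flask hasn't moved. In the side view the pot (182,565) is centred in its dish (180,580). The arm is clear, so I'm handing the job in.

```bash
python3 -c "
from workcell import finish_job
print(finish_job())"
```

```text
the job is handed in; nothing more can be done
None
```

I handed the job in at about 34 s of the 115 s. The final pictures show the pot, foam tray, short carton and long carton upright in their own holders and the flask where it stood. The teal-capped bottle was never approached, but I didn't check it in the final view.

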